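Select the test force on a hardness tester's H-gate

TASK

Push the lever of the test-force selector out of its middle park slot, along the gate's cross passage and fully home into the slot whose marker plate bears three studs, without putting it into any other marked slot on the way. Only push the knob with the fingers: do not grip it, and leave the things standing around the selector where they are.

Things in the scene. Friction and masses are not known exactly. Their poses are not given: they have to be found in the camera images.
- selector: Fixed selector housing: dark box with an aluminium top plate, 230 (x) x 170 (y) x 125 mm high; origin at the centre of its underside on the table; its x points away from the robot (turned by its yaw), y left, z up. A gate of 16 mm wide slots is cut through the 10 mm top plate; the 11 mm lever stem runs in it and its walls stop the stem.
- gate (a point): Gate's centre on the top plate, 125 mm above the table, axes as the selector's. From it, in mm: a cross passage along y at x = 0, from y = -36 to +36; at its ends, columns along x at y = +28 (left) and -28 (right), each with a far slot to x = +32 and a near slot to x = -32; a park slot at y = 0 to x = -32 only. Opposite the park slot the passage has a plain wall.
- knob (a point): Centre of the lever's black square knob, 36 x 36 mm, 44 mm tall, on a steel stem; 187 mm above the table when upright. In the selector's frame it lies near x = -42, y = 0 mm at the park slot's end, x = 0 (+/-5) in the cross passage, y = +/-49 at the passage's ends, x = +/-41, y = +/-46 home in a marked slot. No spring: it stays where it is left. It takes about 2 to 6 N to push.
- shift (a joint): Lean of the lever along the selector's x, rad: 0 in the cross passage, + away from the robot, about +0.25 home in a far slot, -0.25 home in a near slot or in park. It starts in the park slot. The lever leans about a pivot on the selector's axis, 20 mm above the table; the knob's centre is 167 mm from that pivot.
- cross (a joint): Lean of the lever along the selector's y, rad: 0 at the park slot, + to the left (+y), 0.25 to 0.31 in the left column and as much to the minus side in the right column.
- mark1: Black marker plate, 40 x 42 x 3 mm, with 1 raised pale stud (11 mm across), fixed on the selector's top plate; origin at the centre of its underside, axes as the selector's. It marks the slot it lies beyond: the plates lie at x = +/-87, y = +/-45 mm in the selector's frame, far left, far right, near left and near right, and which plate lies where changes.
- mark2: Black marker plate, 40 x 42 x 3 mm, with 2 raised pale studs (11 mm across), fixed on the selector's top plate; origin at the centre of its underside, axes as the selector's. It marks the slot it lies beyond: the plates lie at x = +/-87, y = +/-45 mm in the selector's frame, far left, far right, near left and near right, and which plate lies where changes.
- mark3: Black marker plate, 40 x 42 x 3 mm, with 3 raised pale studs (11 mm across), fixed on the selector's top plate; origin at the centre of its underside, axes as the selector's. It marks the slot it lies beyond: the plates lie at x = +/-87, y = +/-45 mm in the selector's frame, far left, far right, near left and near right, and which plate lies where changes.
- mark4: Black marker plate, 40 x 42 x 3 mm, with 4 raised pale studs (11 mm across), fixed on the selector's top plate; origin at the centre of its underside, axes as the selector's. It marks the slot it lies beyond: the plates lie at x = +/-87, y = +/-45 mm in the selector's frame, far left, far right, near left and near right, and which plate lies where changes.
- test_block: Loose bystander: flat steel block 60 x 60 x 16 mm, on the table beside the selector, to be left alone; origin at the centre of its underside.
- specimen: Loose bystander: grey round specimen, 32 mm across, 24 mm high, on the table beside the selector, to be left alone; origin at the centre of its underside.
- indenter: Loose bystander: brass stepped indenter, 26 mm across, 50 mm high, on the table beside the selector, to be left alone; origin at the centre of its underside.
- cleaner: Loose bystander: small white bottle, 40 mm across, 85 mm high, on the table beside the selector, to be left alone; origin at the centre of its underside.
- face_near: The knob's flat -x side, seen in the selector's frame with the lever upright, part of the knob; origin 14 mm -x of the knob's centre, 4 mm inside the surface.
- face_far: The knob's flat +x side, seen in the selector's frame with the lever upright, part of the knob; origin 14 mm +x of the knob's centre, 4 mm inside the surface.
- face_left: The knob's flat +y side, seen in the selector's frame with the lever upright, part of the knob; origin 14 mm +y of the knob's centre, 4 mm inside the surface.
- face_right: The knob's flat -y side, seen in the selector's frame with the lever upright, part of the knob; origin 14 mm -y of the knob's centre, 4 mm inside the surface.

How it is judged (in metres and radians):
At the end, for the whole second after the job is handed in: The lever rests home in the slot marked with three studs: the knob's centre within 52 mm, seen from above, of that marker plate's centre (about 46 mm when it touches the slot's end) and still (horizontal distance between knob and mark3 below 0.052 m and velocity of joint shift between -0.03 and 0.03 rad/s and velocity of joint cross between -0.03 and 0.03 rad/s).
It fails at once if the lever goes into a slot marked with one, two or four studs (knob's centre within 56 mm of that marker plate's centre, seen from above) (horizontal distance between knob and mark1 below 0.056 m or horizontal distance between knob and mark2 below 0.056 m or horizontal distance between knob and mark4 below 0.056 m).
It fails at once if the knob is gripped: opposite faces pressed by the fingers at once (contact force between each of face_near, face_far and the fingers above 1 N or contact force between each of face_left, face_right and the fingers above 1 N).
It fails at once if a bystander (test block, specimen, indenter or bottle) is moved by more than 15 mm (distance of any of test_block, specimen, indenter, cleaner from where it was at the start of the episode above 0.015 m).
It also fails if it takes over 45 s, if anything falls off the work surface, if the arm or the gripper's body presses on something with over 40 N, if the wrist force passes 120 N, or if a joint passes its speed limit or range.

ROBOT

A 7-joint arm with a two-finger parallel gripper is mounted at the origin on the work surface. World frame = base frame: x ahead of the robot, y to its left, z up, the work surface at z = 0. Lengths are in m, angles in degrees, forces in N, time in s.
With the tool pointing down it reaches from about 0.425 to 0.875 m from the base axis. Payload 9.9 kg.
Tool frame: the origin (TCP) lies midway between the tips of the shut fingers; the grasp point (between the pads) lies ctrl.grasp_offset behind it (ctrl.grasp_offset is the distance from the TCP to the grasp point, in m); x points along the fingers, y is the direction in which the jaws open and shut, and the axes are right-handed (so a half turn about x gives the same grasp; the last joint's range is limited). The gripper opens to 85 mm and grips with 20 to 120 N. Pads are 22 mm wide; open, the fingers measure 114 mm over their backs; the gripper's body (76 mm by 85 mm) begins 54 mm behind the grasp point. The pads swing forward as they close: fully open they stand 13 mm farther back than shut.
Start: joints at [60.917, 32.985, 1.427, 82.34, -0.859, 64.687, -3.237], TCP at [0.278, -0.615, 0.231] pointing down, gripper open.
Joint ranges: [-157.87, 157.87], [-19.46, 123.44], [-87.15, 90], [11.01, 140.99], [-62.26, 242.26], [9.8, 113.94], [-161.44, 161.44]. Speed limits (degrees/s): [127.2, 127.2, 172.46, 172.46, 180, 180, 180].

INTERFACE

Orientations are given as a 3x3 rotation matrix whose columns are the frame's x, y, z axes.
In Python, from workcell import ctrl, cams, order gives the robot as it stands.
- The arm moves only by the tool servo_tool, never from a script. Its argument "commands" is text: rows parted by semicolons, each of 7 numbers parted by spaces: the turn, a rotation vector about the tool's x, y, z in units of 6 degrees (1.0 is 6 degrees), then the shift along the tool's x, y, z in m, then the closure, from 0 (fully open) to 1 (shut). A call has 1 to 5 rows; each row is the pose to reach, as a shift and turn from the pose commanded when the call began, along the tool's axes at that moment; what a row does not reach only later rows make up. A row lasts 1/10 s, in which the tool goes at most 50 mm and 8.59 degrees, less where a joint would pass 70% of its speed; a pose out of reach is approached as far as the arm can. A call with a gripper value outside its range is refused whole. The fingers move at their own pace and stop on an object; "newtons" is the grip in N (left out, the last holds). Time passes only in rows, so rows that repeat a pose let the fingers close. It gives the time, the measured TCP pose, the force and the opening at its end, in the units of the state.
- ctrl.read_state(): the state, without advancing time (a new reading comes with each control period).
- cams.grab_frame(name): name is "scene" or "top"; returns the picture (480x640x3 uint8, red, green, blue); there is no depth.
- cams.camera_info(name): a dict with "fx", "fy", "cx", "cy" (pixels), "origin" and "rotation" of the camera in the world. Camera axes: x right, y down, z forward; pixel columns grow to the right and rows downward; lengths in m; the calibration is good to about 2 mm. A picture is of the moment at which its call begins. camera_info takes no time and is no camera call.
- order.hand_in(): hands the job in, once; it reports no verdict.
The state is a dict: "time": time; "q": joint angles; "dq": joint speeds; "effort": joint torques, N m; "position": TCP position; "tcp_rot": TCP orientation; "contact_force": force on the tool from outside, world axes, zero at the start; "moment": the same for the moment, N m; "gripper_width": finger opening in m.
Only numpy, scipy, OpenCV 4.12 (cv2) and the standard library are available. Lean on these libraries where they do the work, as an engineer would, in place of code of your own. Each camera call takes 0.05 s, during which the arm holds its last target. There are 200 camera calls.

## Working session

There is one attempt and no reset: what is moved stays moved. The work goes in short steps, Python scripts to look and compute and a tool call to move; the robot and the scene stay as the last step left them, time stands still between calls to the robot, and variables do not carry over. Pictures are saved under pics/ and viewed, about 8 in all and at most 12, crops included, and the job is handed in when it is done.

Besides the shell and the picture viewer there is one more tool, called after "Emit:" as a command line: name --argument value ..., lists and objects as JSON in quotes. servo_tool: Moves the arm, as the interface text tells. Its arguments: {"type":"object","properties":{"commands":{"type":"string"},"newtons":{"type":"number"}},"required":["commands"]}

```bash
mkdir -p pics; python3 - <<'E'
from workcell import ctrl,cams
import cv2,numpy as np
s=ctrl.read_state();print(s['time'],s['position'],np.round(s['tcp_rot'],3).tolist(),s['gripper_width'],ctrl.grasp_offset)
for n in('scene','top'):
    im=cams.grab_frame(n);cv2.imwrite(f'pics/{n}0.png',im[:,:,::-1]);print(n,cams.camera_info(n))
E
```

```text
0.0 [ 0.27740842 -0.61486905  0.2304629 ] [[-0.001, 0.411, -0.912], [0.001, -0.912, -0.411], [-1.0, -0.002, 0.0]] 0.08540787505061392 0.0187
scene {'fx': 494.892738850561, 'fy': 494.892738850561, 'cx': 321.13425366945654, 'cy': 246.1385338555021, 'origin': array([ 0.95795672, -0.08616839,  0.77639014]), 'rotation': array([[ 0.2357185 ,  0.81342401, -0.53176891],
       [ 0.97176603, -0.19144746,  0.13790815],
       [ 0.010372  , -0.54926246, -0.83558553]])}
top {'fx': 454.44728835378, 'fy': 454.44728835378, 'cx': 320.8572321158758, 'cy': 236.75721533770775, 'origin': array([0.39461004, 0.02773902, 0.98619953]), 'rotation': array([[ 0.04564815, -0.97704066,  0.20810524],
       [-0.99895376, -0.04522268,  0.00680424],
       [ 0.00276306, -0.20819812, -0.97808277]])}
```

View pics/top0.png

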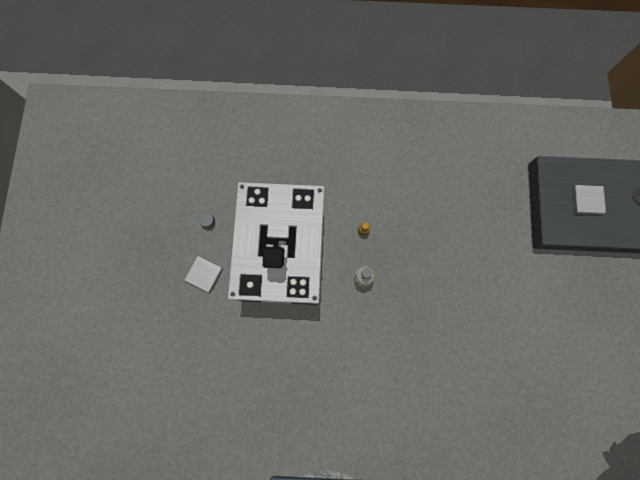

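View pics/scene0.png

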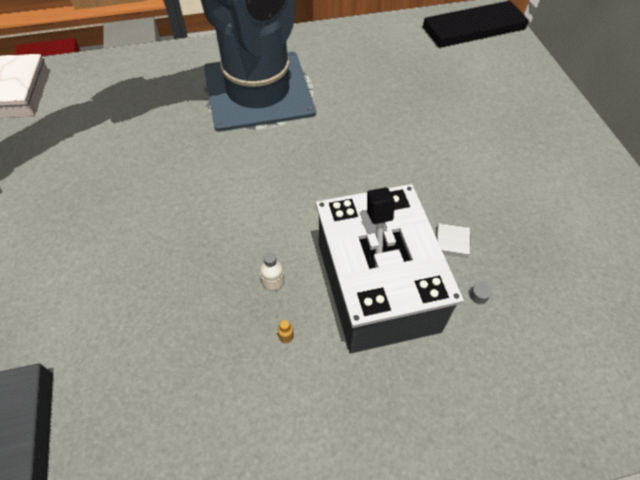

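The top view shows the far-left plate (257,197) has 3 studs, far-right (303,198) has 2, near-left (250,285) has 1 and near-right (298,287) has 4. The knob is at about (273,257). The scene view shows the three-stud plate at (432,290), which agrees.

```bash
cat > h.py <<'E'
from workcell import ctrl,cams
import cv2,numpy as np
def ray(n,uv,z):
    c=cams.camera_info(n);d=c['rotation']@np.array([(uv[0]-c['cx'])/c['fx'],(uv[1]-c['cy'])/c['fy'],1]);o=np.array(c['origin']);return o+d*(z-o[2])/d[2]
E
python3 - <<'E'
from h import *
M=np.array([[87,45],[87,-45],[-87,45],[-87,-45]])/1e3
def fit(P):
    P=P[:,:2];c=P.mean(0);Q=P-c;a=np.arctan2((M[:,0]*Q[:,1]-M[:,1]*Q[:,0]).sum(),(M*Q).sum())
    R=np.array([[np.cos(a),-np.sin(a)],[np.sin(a),np.cos(a)]]);print('c',c,'yaw',np.degrees(a),'res',np.round((Q@R-M)*1e3,1).tolist());return c,R
# plate blob centroids
for n,uvs in(('top',[(257,197),(303,198),(250,285),(298,287)]),('scene',[(432,290),(374,301),None,(343,209)])):
    im=cv2.imread(f'pics/{n}0.png')
    if n=='top':
        P=[]
        for u,v in uvs:
            w=im[v-14:v+15,u-15:u+16].max(2);k=cv2.morphologyEx((w<90).astype('uint8'),cv2.MORPH_CLOSE,np.ones((7,7)))
            nn,l,st,ce=cv2.connectedComponentsWithStats(k);i=1+st[1:,4].argmax();r=cv2.minAreaRect(np.argwhere(l==i)[:,::-1].astype('float32'))
            uv=np.array(r[0])+[u-15,v-14];print(uv,r[1]);P.append(ray(n,uv,.128))
        c,R=fit(np.array(P))
    else:
        for uv in uvs:
            if uv: print('scene',np.round((ray(n,uv,.128)[:2]-c)@R*1e3,1))
for n,uv in(('top',(273,257)),('scene',(381,205))):
    print('knob',n,np.round((ray(n,uv,.185)[:2]-c)@R*1e3,1))
for n,uv,z in(('top',(204,274),.016),('top',(207,220),.024),('top',(365,228),.05),('top',(366,275),.085)): print(np.round((ray(n,uv,z)[:2]-c)@R*1e3))
for p in [(-100,0),(-60,0),(0,0),(0,-60),(0,30),(-60,45),(10,48)]: 
    w=c+R@(np.array(p)/1e3);print(p,w,np.hypot(*w))
E
```

```text
[254.5 194.5] (23.0, 25.0)
[304.95136261 198.77821159] (25.07607078552246, 19.150135040283203)
[250.20344925 283.55862141] (21.425735473632812, 23.50187110900879)
[300. 289.] (24.0, 26.0)
c [0.56593944 0.11694483] yaw 0.009330365171675918 res [[3.2, 6.1], [-0.9, -3.5], [1.8, 0.9], [-4.1, -3.6]]
scene [92.9 45.8]
scene [ 90.5 -43.5]
scene [-83.6 -43.7]
knob top [-41.7   0. ]
knob scene [-36.1   0.4]
[-58. 164.]
[ 59. 167.]
[  51. -175.]
[ -53. -176.]
(-100, 0) [0.46593944 0.11692854] 0.48038718587223084
(-60, 0) [0.50593944 0.11693505] 0.5192769267038381
(0, 0) [0.56593944 0.11694483] 0.5778957899068795
(0, -60) [0.56594921 0.05694483] 0.5688068427757168
(0, 30) [0.56593456 0.14694483] 0.5847005248791083
(-60, 45) [0.50593211 0.16193505] 0.5312158377813073
(10, 48) [0.57593163 0.16494645] 0.5990864455478654
```

```bash
python3 - <<'E'
from h import *
def fit(M,P):
    M=np.array(M)/1e3;P=np.array(P)[:,:2];m=M.mean(0);c=P.mean(0);A=M-m;Q=P-c
    a=np.arctan2((A[:,0]*Q[:,1]-A[:,1]*Q[:,0]).sum(),(A*Q).sum());R=np.array([[np.cos(a),-np.sin(a)],[np.sin(a),np.cos(a)]])
    o=c-R@m;print('o',o.round(4),'yaw',np.degrees(a).round(2),'res',np.round(((P-o)@R-M)*1e3,1).tolist())
fit([(87,45),(87,-45),(-87,45),(-87,-45)],[ray('top',u,.128) for u in[(257.3,196.5),(303,198.3),(250.3,285),(298,287)]])
fit([(87,45),(87,-45),(-87,-45)],[ray('scene',u,.128) for u in[(432,290),(374,301),(343.5,209)]])
s=[(109,79),(109,-79),(-109,79),(-109,-79)]
fit(s,[ray('top',u,.126) for u in[(241.5,187),(320,190),(233,294.5),(315,298)]])
im=cv2.imread('pics/top0.png')[170:310,220:335];im=cv2.resize(im,None,fx=4,fy=4,interpolation=cv2.INTER_CUBIC);cv2.imwrite('pics/c1.png',im)
E
```

```text
o [0.5654 0.1174] yaw 0.03 res [[-0.1, -0.1], [0.4, -0.1], [-0.3, 0.2], [0.0, 0.0]]
o [0.5704 0.1187] yaw -0.56 res [[1.0, -0.1], [-0.6, 0.6], [-0.5, -0.5]]
o [0.5654 0.1171] yaw 0.26 res [[-3.0, -1.2], [-2.7, 1.2], [2.9, -1.7], [2.8, 1.7]]
```

View pics/c1.png

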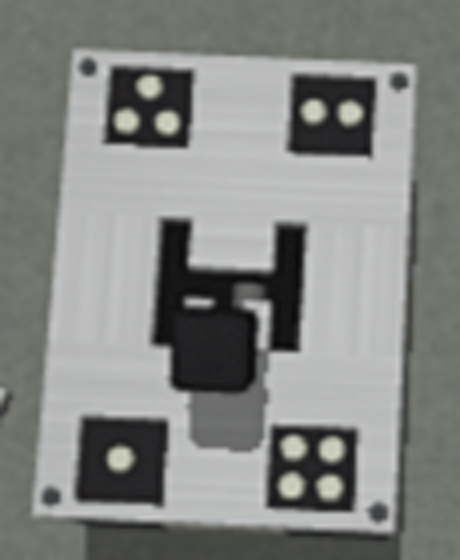

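Selector is at about (0.567, 0.118) with yaw ≈ 0, and the knob at about (0.525, 0.118). I'll shut the fingers and go to the near side of the knob.

Emit:
servo_tool --commands "4.05 0 0 0 -0.129 -0.201 1;4.05 0 0 0 -0.129 -0.201 1;4.05 0 0 0 -0.129 -0.201 1;4.05 0 0 0 -0.129 -0.201 1;4.05 0 0 0 -0.129 -0.201 1" --newtons 40

```text
time: 0.6
position: [0.4095, -0.4118, 0.231]
tcp_rot: [[0.0, 0.002, -1.0], [0.001, -1.0, -0.002], [-1.0, -0.001, -0.0]]
contact_force: [1.2, -0.3, -0.3]
gripper_width: 0.0122
```

Emit:
servo_tool --commands "0 0 0 0 -0.24 -0.046 1;0 0 0 0 -0.24 -0.046 1;0 0 0 0 -0.24 -0.046 1;0 0 0 0 -0.24 -0.046 1;0 0 0 0 -0.24 -0.046 1"

```text
time: 1.1
position: [0.4538, -0.1725, 0.2312]
tcp_rot: [[-0.0, 0.001, -1.0], [0.0, -1.0, -0.001], [-1.0, -0.0, 0.0]]
contact_force: [1.6, -0.7, 0.9]
gripper_width: 0.0006
```

Emit:
servo_tool --commands "0 0 0 0 -0.24 0 1;0 0 0 0 -0.24 0 1;0 0 0 0 -0.24 0 1;0 0 0 0 -0.24 0 1;0 0 0 0 -0.24 0 1"

```text
time: 1.6
position: [0.4533, 0.0679, 0.2313]
tcp_rot: [[-0.0, 0.001, -1.0], [0.001, -1.0, -0.001], [-1.0, -0.001, 0.0]]
contact_force: [1.3, -0.5, 0.0]
gripper_width: 0.0001
```

Emit:
servo_tool --commands "0 0 0 0.01 -0.051 0 1;0 0 0 0.03 -0.051 0 1;0 0 0 0.056 -0.051 0 1;0 0 0 0.056 -0.051 0 1;0 0 0 0.056 -0.051 0 1"

```text
time: 2.1
position: [0.4537, 0.1157, 0.1754]
tcp_rot: [[-0.001, -0.001, -1.0], [-0.0, -1.0, 0.001], [-1.0, 0.0, 0.001]]
contact_force: [-0.3, 0.6, -0.3]
gripper_width: 0.0002
```

Emit:
servo_tool --commands "0 0 0 0 0 -0.02 1;0 0 0 0 0 -0.035 1;0 0 0 0 0 -0.046 1;0 0 0 0 0 -0.056 1;0 0 0 0 0 -0.065 1"

```text
time: 2.6
position: [0.5193, 0.1157, 0.1758]
tcp_rot: [[-0.0, -0.001, -1.0], [0.0, -1.0, 0.001], [-1.0, -0.0, 0.0]]
contact_force: [-3.1, -0.2, 2.8]
gripper_width: -0.0001
```

Emit:
servo_tool --commands "0 0 0 0 0 -0.005 1;0 0 0 0 0 -0.010 1;0 0 0 0 0 -0.014 1;0 0 0 0 0 -0.017 1;0 0 0 0 0 -0.017 1"

```text
time: 3.1
position: [0.5362, 0.1159, 0.1752]
tcp_rot: [[0.0, -0.0, -1.0], [0.0, -1.0, 0.0], [-1.0, -0.0, -0.0]]
contact_force: [-2.2, -0.4, 2.2]
gripper_width: 0.0002
```

```bash
python3 - <<'E'
from h import *
print(ctrl.read_state()['contact_force'])
a=cams.grab_frame('top')[160:310,210:340];b=cams.grab_frame('scene')[170:350,300:480]
a=cv2.resize(a,(390,450),interpolation=2);b=cv2.resize(b,(405,450),interpolation=2);b=cv2.resize(b,(405,450))
cv2.imwrite('pics/d1.png',np.hstack([a,b])[:,:,::-1])
E
```

```text
[-2.22510541 -0.35491322  2.20888262]
```

View pics/d1.png

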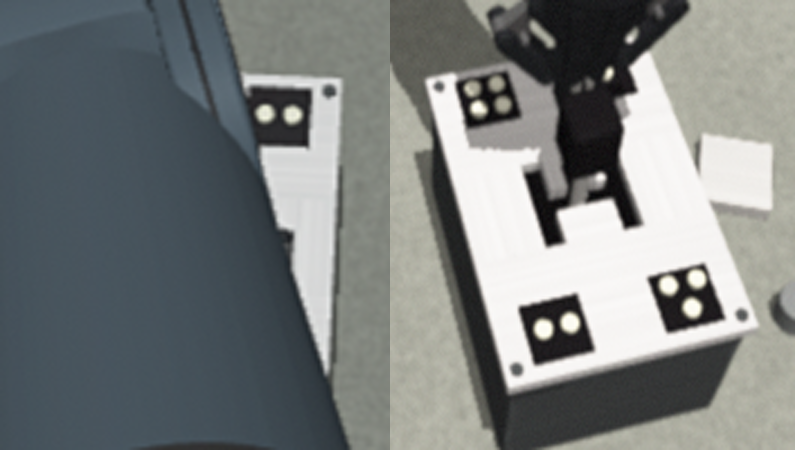

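The arm hides the top view. The scene crop shows the knob (≈590,140) ahead of the fingers and close to the passage. I'll nudge on until the force rises at the plain wall.

Emit:
servo_tool --commands "0 0 0 0 0 -0.002 1;0 0 0 0 0 -0.004 1;0 0 0 0 0 -0.004 1"

```text
time: 3.5
position: [0.5401, 0.1159, 0.1753]
tcp_rot: [[-0.0, -0.0, -1.0], [0.0, -1.0, 0.0], [-1.0, -0.0, 0.0]]
contact_force: [-2.3, -0.3, 2.0]
gripper_width: 0.0
```

Emit:
servo_tool --commands "0 0 0 0 0 -0.002 1;0 0 0 0 0 -0.003 1;0 0 0 0 0 -0.003 1"

```text
time: 3.8
position: [0.5427, 0.1159, 0.1753]
tcp_rot: [[-0.001, -0.0, -1.0], [-0.0, -1.0, 0.0], [-1.0, 0.0, 0.001]]
contact_force: [-3.3, -0.4, 3.1]
gripper_width: -0.0001
```

Emit:
servo_tool --commands "0 0 0 0 0 -0.001 1;0 0 0 0 0 -0.002 1;0 0 0 0 0 -0.002 1"

```text
time: 4.1
position: [0.5432, 0.1159, 0.1752]
tcp_rot: [[-0.003, 0.0, -1.0], [-0.0, -1.0, -0.0], [-1.0, 0.0, 0.003]]
contact_force: [-10.7, -0.0, 8.0]
gripper_width: 0.0002
```

Emit:
servo_tool --commands "0 0 0 0 0 -0.001 1;0 0 0 0 0 -0.002 1;0 0 0 0 0 -0.002 1"

```text
time: 4.4
position: [0.5435, 0.1159, 0.1752]
tcp_rot: [[-0.006, 0.0, -1.0], [-0.001, -1.0, -0.0], [-1.0, 0.001, 0.006]]
contact_force: [-17.4, -0.4, 14.9]
gripper_width: -0.0001
```

The wall is reached, which puts the gate centre at x≈0.567 as measured. Next I back off and go round to the knob's right side.

Emit:
servo_tool --commands "0 0 0 0 0 0.025 1;0 0 0 0 0.01 0.045 1;0 0 0 0 0.05 0.045 1;0 0 0 0 0.066 0.045 1;0 0 0 0 0.066 0.045 1"

```text
time: 4.9
position: [0.5026, 0.047, 0.1755]
tcp_rot: [[0.002, -0.005, -1.0], [-0.001, -1.0, 0.005], [-1.0, 0.001, -0.002]]
contact_force: [1.0, 0.4, -0.6]
gripper_width: 0.0
```

Emit:
servo_tool --commands "0 0 0 0 0 -0.035 1;0 0 0 0 0 -0.066 1;0 0 0 0 0 -0.066 1"

```text
time: 5.2
position: [0.5722, 0.0511, 0.1752]
tcp_rot: [[0.004, -0.0, -1.0], [0.001, -1.0, 0.0], [-1.0, -0.001, -0.004]]
contact_force: [-0.2, 0.0, -0.1]
gripper_width: -0.0002
```

```bash
python3 - <<'E'
from h import *
s=ctrl.read_state();print(s['contact_force'],s['position'])
a=cams.grab_frame('top')[160:310,210:340];b=cams.grab_frame('scene')[170:350,300:480]
a=cv2.resize(a,(390,450),interpolation=2);b=cv2.resize(b,(405,450),interpolation=2)
cv2.imwrite('pics/d2.png',np.hstack([a,b])[:,:,::-1])
E
```

```text
[-0.18954277  0.01417743 -0.11008569] [0.57218747 0.05109957 0.17518976]
```

View pics/d2.png

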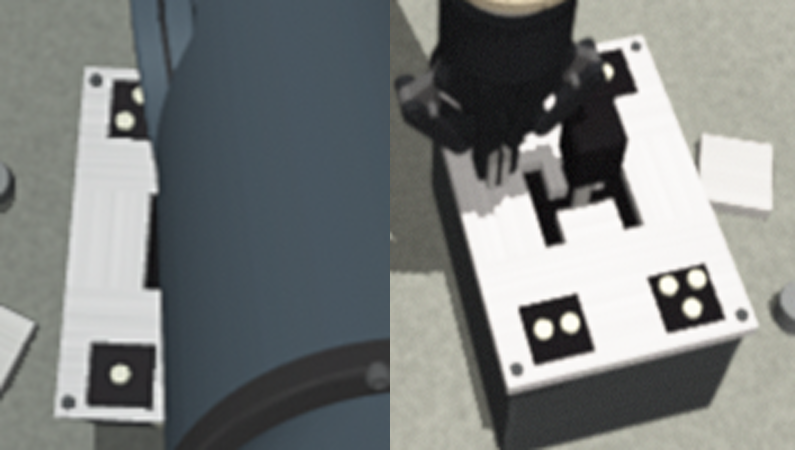

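The knob is upright in the cross passage, with the fingers to its right. I'll push it left.

Emit:
servo_tool --commands "0 0 0 0 -0.02 0 1;0 0 0 0 -0.034 0 1;0 0 0 0 -0.043 0 1;0 0 0 0 -0.052 0 1;0 0 0 0 -0.060 0 1"

```text
time: 5.8
position: [0.5677, 0.1102, 0.1755]
tcp_rot: [[-0.0, -0.0, -1.0], [-0.0, -1.0, 0.0], [-1.0, 0.0, 0.0]]
contact_force: [-0.7, -2.3, 1.6]
gripper_width: 0.0
```

Emit:
servo_tool --commands "0 0 0 0 -0.006 0 1;0 0 0 0 -0.011 0 1;0 0 0 0 -0.015 0 1;0 0 0 0 -0.018 0 1;0 0 0 0 -0.018 0 1"

```text
time: 6.3
position: [0.5679, 0.1284, 0.1752]
tcp_rot: [[-0.0, 0.0, -1.0], [0.0, -1.0, -0.0], [-1.0, -0.0, 0.0]]
contact_force: [-0.3, -0.8, -1.2]
gripper_width: 0.0003
```

Emit:
servo_tool --commands "0 0 0 0 -0.002 0 1;0 0 0 0 -0.003 0 1;0 0 0 0 -0.003 0 1"

```text
time: 6.6
position: [0.568, 0.1309, 0.1753]
tcp_rot: [[0.0, -0.0, -1.0], [0.0, -1.0, 0.0], [-1.0, -0.0, -0.0]]
contact_force: [-0.2, -1.8, -0.6]
gripper_width: 0.0002
```

Emit:
servo_tool --commands "0 0 0 0 -0.002 0 1;0 0 0 0 -0.004 0 1;0 0 0 0 -0.004 0 1"

```text
time: 6.9
position: [0.568, 0.135, 0.1753]
tcp_rot: [[0.0, -0.0, -1.0], [-0.0, -1.0, 0.0], [-1.0, 0.0, -0.0]]
contact_force: [0.3, -2.9, -0.8]
gripper_width: -0.0003
```

Emit:
servo_tool --commands "0 0 0 0 -0.001 0 1;0 0 0 0 -0.003 0 1;0 0 0 0 -0.003 0 1"

```text
time: 7.2
position: [0.5679, 0.1361, 0.1752]
tcp_rot: [[-0.0, -0.002, -1.0], [-0.002, -1.0, 0.002], [-1.0, 0.002, 0.0]]
contact_force: [0.6, -8.2, -1.0]
gripper_width: 0.0001
```

The left end is reached. Next I go round to the near side at y≈0.164.

Emit:
servo_tool --commands "0 0 0 0 0.025 0 1;0 0 0 0 0.04 0.01 1;0 0 0 0 0.04 0.055 1;0 0 0 0 0.04 0.073 1;0 0 0 0 0.04 0.073 1"

```text
time: 7.7
position: [0.4926, 0.0986, 0.1757]
tcp_rot: [[-0.001, 0.001, -1.0], [0.001, -1.0, -0.001], [-1.0, -0.001, 0.001]]
contact_force: [0.4, 0.9, 0.2]
gripper_width: -0.0001
```

Emit:
servo_tool --commands "0 0 0 0 -0.035 0 1;0 0 0 0 -0.065 0 1;0 0 0 0 -0.065 0 1"

```text
time: 8.0
position: [0.4956, 0.1687, 0.1757]
tcp_rot: [[0.002, 0.006, -1.0], [0.004, -1.0, -0.006], [-1.0, -0.004, -0.002]]
contact_force: [-0.4, 0.2, -0.5]
gripper_width: -0.0001
```

```bash
python3 - <<'E'
from h import *
s=ctrl.read_state();print(s['contact_force'],s['position'])
b=cams.grab_frame('scene')[170:350,300:480]
cv2.imwrite('pics/d3.png',cv2.resize(b,(540,540),interpolation=2)[:,:,::-1])
E
```

```text
[-0.3899597   0.21071938 -0.46166203] [0.49557332 0.16867574 0.17565599]
```

View pics/d3.png

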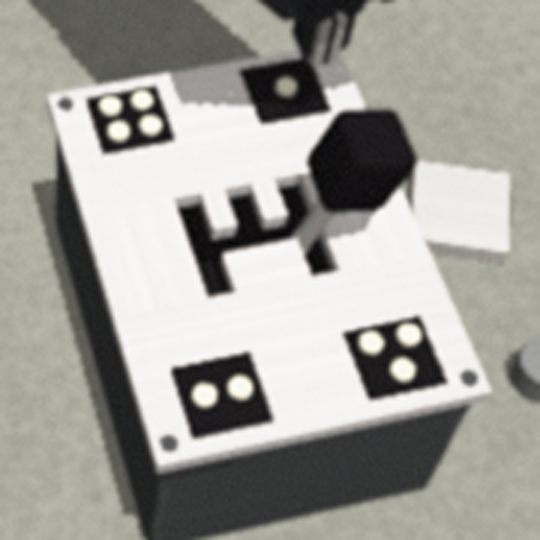

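The knob at (360,160) is leaning left in the left column, with the fingers on its near side. I'll push it away into the three-stud slot.

Emit:
servo_tool --commands "0 0 0 0 0 -0.025 1;0 0 0 0 0 -0.04 1;0 0 0 0 0 -0.05 1;0 0 0 0 0 -0.06 1;0 0 0 0 0 -0.068 1"

```text
time: 8.55
position: [0.563, 0.1625, 0.1752]
tcp_rot: [[-0.001, -0.001, -1.0], [-0.0, -1.0, 0.001], [-1.0, 0.0, 0.001]]
contact_force: [-3.3, -0.9, 1.4]
gripper_width: 0.0001
```

Emit:
servo_tool --commands "0 0 0 0 0 -0.005 1;0 0 0 0 0 -0.009 1;0 0 0 0 0 -0.012 1;0 0 0 0 0 -0.014 1;0 0 0 0 0 -0.014 1"

```text
time: 9.05
position: [0.5772, 0.1631, 0.1753]
tcp_rot: [[0.0, -0.0, -1.0], [0.0, -1.0, 0.0], [-1.0, -0.0, -0.0]]
contact_force: [-1.1, -0.0, -0.3]
gripper_width: 0.0001
```

Emit:
servo_tool --commands "0 0 0 0 0 -0.002 1;0 0 0 0 0 -0.003 1;0 0 0 0 0 -0.003 1"

```text
time: 9.35
position: [0.5789, 0.1631, 0.1751]
tcp_rot: [[-0.002, 0.0, -1.0], [-0.0, -1.0, -0.0], [-1.0, 0.0, 0.002]]
contact_force: [-5.7, -1.2, 1.7]
gripper_width: 0.0
```

Emit:
servo_tool --commands "0 0 0 0 0 -0.002 1;0 0 0 0 0 -0.003 1;0 0 0 0 0 -0.003 1"

```text
time: 9.65
position: [0.5798, 0.1631, 0.1749]
tcp_rot: [[-0.006, 0.001, -1.0], [-0.001, -1.0, -0.001], [-1.0, 0.001, 0.006]]
contact_force: [-14.4, -0.6, 5.6]
gripper_width: -0.0001
```

Emit:
servo_tool --commands "0 0 0 0 0 0.03 1;0 0 0 0 0 0.07 1;0 0 0 0 0 0.1 1;0 0 0 -0.05 0 0.1 1;0 0 0 -0.05 0 0.1 1"

```text
time: 10.15
position: [0.4848, 0.1641, 0.2303]
tcp_rot: [[0.008, 0.0, -1.0], [0.003, -1.0, -0.0], [-1.0, -0.003, -0.008]]
contact_force: [1.0, 1.1, 0.5]
gripper_width: 0.0002
```

```bash
python3 - <<'E'
from h import *
s=ctrl.read_state();print(s['contact_force'],s['position'])
b=cams.grab_frame('scene')[170:350,300:480]
cv2.imwrite('pics/d4.png',cv2.resize(b,(540,540),interpolation=2)[:,:,::-1])
E
```

```text
[1.04850239 1.11750971 0.54136798] [0.48477231 0.1641219  0.23033775]
```

View pics/d4.png

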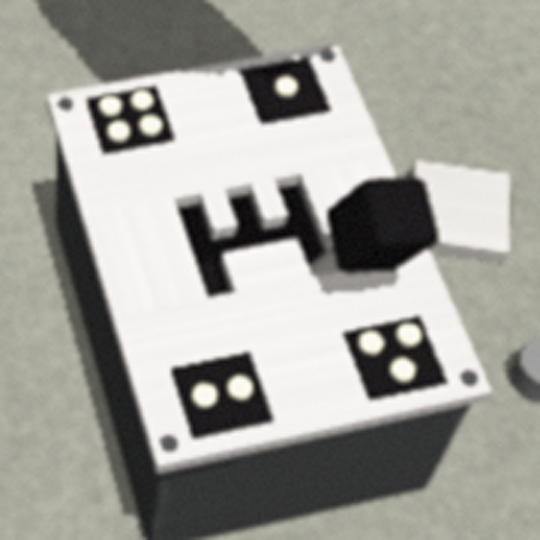

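The knob, centred at about (383,225) in the crop, leans into the far-left slot towards the three-stud plate. I'll check its distance to the plate and then hand in.

```bash
python3 - <<'E'
from h import *
from workcell import order
k=ray('scene',(427.7,245),.178);m=ray('scene',(300+394/3,170+356/3),.128);d=np.hypot(*(k-m)[:2]);print(k,m,d)
if d<.054: order.hand_in();print('handed in')
E
```

```text
[0.61069525 0.16380547 0.178     ] [0.65648583 0.16262131 0.128     ] 0.045805887032835564
the job is handed in; nothing more can be done
handed in
```

I pushed the lever with shut fingers out of park, left along the cross passage and home into the far-left slot, which carries the three-stud plate. I then backed the arm off and handed the job in at about 10 s.

- **Home position:** the last scene picture put the knob's centre about 46 mm from the three-stud plate. That matches the value for the stem touching the slot's end, and the limit is 52 mm. The push force rose to about 14 N at the stop.
- **Other slots and grip:** the pictures and tool positions along the path show the lever in no other marked slot. The knob was only ever pushed from one side.
- **Bystanders:** the test block looked unmoved in the last crop. I did not check the specimen, indenter and bottle again with a full picture, but the planned path kept clear of them.
- **Disagreements:** the two cameras differed by about 5 mm in x on where the selector stands. I used a value between them, and the contact with the passage wall confirmed it. During the pushes the arm hid the knob from the top camera, so those checks rest on the scene camera and the contact forces.

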